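# Nest the channel moulds in their stowing tray

### The job

Put the two aluminium channel moulds away with the one already in the wooden tray: set the open-up mould from the worktop open-up in the free bay, then take the rinsed mould off the sloping wire draining stand and lay it open-down across the two, one flange fully down inside each, so that the three lock together. Set them down, do not drop them, and leave the other things on the worktop where they are.

Things in the scene. Friction and masses are not known exactly. Their poses are not given: they have to be found in the camera images.
- tray: Fixed wooden tray, 188 (x) by 158 mm (y), origin under its centre, z up; floor 8 mm above the origin. Beading 10 mm high bounds two bays, each 66 wide (x) and 142 long (y), centred at x = +45 and -45 mm, with a 24 mm strip of beading between. End boards at y = +-75 mm, 32 mm high, 46 at the corners. The +x bay (far from the robot) holds mould_a, the -x bay is free.
- free_bay (a point): Centre of the floor of the tray's free bay (at x = -45 mm, y = 0, z = 8 mm in the tray's frame; axes as the tray's).
- mould_a: aluminium U-channel, 130 mm long (y), 60 wide outside (x), 52 inside, 40 high, walls 4 mm, ends open, 0.17 kg. Lies loose, open-up, in the tray's +x bay, within 2 mm of its middle. Origin at the centre of its underside (web's outer face), z up along the flanges.
- mould_b: aluminium U-channel, 130 mm long (y), 60 wide outside (x), 52 inside, 40 high, walls 4 mm, ends open, 0.17 kg. Stands open-up on the worktop. Origin at the centre of its underside (web's outer face), z up along the flanges, tips 40 mm above the origin.
- mould_c: aluminium U-channel, 130 mm long (x), 60 wide outside (y), 52 inside, 40 high, walls 4 mm, ends open, 0.17 kg. Open-down on the draining stand, long axis level, rolled 30 deg about it, low on its +y side (the left). Origin at the centre of the web's outer (upper) face, z out of the web (up when open-down); flange tips 40 mm below. Nested, the tips stand on the lower webs and its origin is 52 mm above the tray's.
- rack: Fixed draining stand, 150 (x) by 130 mm (y), origin under its centre: white drip tray 12 mm high, above it a deck of 6 mm steel wires sloping 30 deg, low at +y (the left). Four wires (x = +-36, +-60 mm) end in stops 14 mm high that mould_c's lower flange leans on; none within 30 mm of the middle.
- beaker_big: clear plastic beaker, 74 mm wide, 92 mm high; bystander, leave alone. Origin under its centre.
- soap_green: green soap bar 51 x 72 x 27 mm, behind mould_b; bystander. Origin under its centre.
- soap_cream: cream soap bar 51 x 72 x 27 mm; bystander. Origin under its centre.
- soap_purple: purple soap bar 51 x 72 x 27 mm on the bench scale; bystander. Origin under its centre.
- funnel: blue plastic funnel standing on its wide mouth, 71 mm wide, 74 mm high; bystander. Origin under its centre.
- balm_tin: white balm tin, 59 mm wide, 22 mm high; bystander. Origin under its centre.

How it is judged:
On the way, in this order (a step that is already met when the one before it is completed fails the run):
1. the mould from the worktop lies open-up in the tray's free bay, let go, beside the first (x of mould_a in the frame of tray between 0.039 and 0.051 m and y of mould_a in the frame of tray between -0.01 and 0.01 m and z of mould_a in the frame of tray between 0.005 and 0.011 m and angle between each of mould_a, mould_b's own z axis and vertical below 0.05 rad and x of mould_b in the frame of tray between -0.051 and -0.039 m and y of mould_b in the frame of tray between -0.01 and 0.01 m and z of mould_b in the frame of tray between 0.005 and 0.011 m and contact force between the fingers and mould_b below 0.2 N and linear speed of mould_b below 0.02 m/s), for 0.2 s.
2. the mould from the draining stand lies open-down across the two, one flange fully down in each (x of mould_a in the frame of tray between 0.039 and 0.051 m and y of mould_a in the frame of tray between -0.01 and 0.01 m and z of mould_a in the frame of tray between 0.005 and 0.011 m and angle between each of mould_a, mould_b, mould_c's own z axis and vertical below 0.05 rad and x of mould_b in the frame of tray between -0.051 and -0.039 m and y of mould_b in the frame of tray between -0.01 and 0.01 m and z of mould_b in the frame of tray between 0.005 and 0.011 m and x of mould_c in the frame of tray between -0.014 and 0.014 m and y of mould_c in the frame of tray between -0.01 and 0.01 m and z of mould_c in the frame of tray between 0.048 and 0.056 m and angle between the x axis of mould_c and the y axis of tray, either way round below 0.12 rad), for 0.2 s.
At the end, for the whole second after the job is handed in: Lower moulds flat, open-up, each in its bay (6 mm across, 10 mm along, 0.05 rad); third level, open-down, a flange fully down in each (web top 48-56 mm over tray underside, 14 mm across, 10 mm along the tray's middle, 0.12 rad); all still and let go (all of step 2 and linear speed of each of mould_a, mould_b, mould_c below 0.02 m/s and contact force between the fingers and mould_a below 0.2 N and contact force between the fingers and mould_b below 0.2 N and contact force between the fingers and mould_c below 0.2 N); the robot touches nothing.
It fails at once if a mould falls freely (faster than 0.7 m/s while not held) ((linear speed of mould_a above 0.7 m/s and contact force between the fingers and mould_a below 0.05 N) or (linear speed of mould_b above 0.7 m/s and contact force between the fingers and mould_b below 0.05 N) or (linear speed of mould_c above 0.7 m/s and contact force between the fingers and mould_c below 0.05 N)).
It fails at once if a bystander is pushed more than 30 mm from its place (distance of any of beaker_big, soap_green, soap_cream, soap_purple, funnel, balm_tin from where it was at the start of the episode above 0.03 m).
It also fails if it takes over 64 s, if anything falls off the work surface, if the arm or the gripper's body presses on something with over 40 N, if the wrist force passes 120 N, or if a joint passes its speed limit or range.

### The arm

A 6-joint arm with a two-finger parallel gripper is mounted at the origin on a cart in front of the work surface, level with it; the furniture and walls round the work are solid. World frame = base frame: x ahead of the robot, y to its left, z up, the work surface at z = 0. Lengths are in m, angles in rad, forces in N, time in s.
With the tool pointing down it reaches from about 0.3 to 0.775 m from the base axis. Payload 14.6 kg.
Tool frame: the origin (TCP) lies at the very end of the fingers, on their centre line; the grasp point (between the pads) lies 19 mm behind it; z points along the fingers, y is the line along which they close (so a half turn about z gives the same grasp; the last joint's range is limited). The gripper opens to 94 mm and grips with 3 to 60 N. Pads are 16 mm wide; open, the fingers measure 119 mm over their backs; the gripper's body (75 mm by 177 mm) begins 78 mm behind the grasp point.
Start: joints at [-1.173, 0.3, 1.521, -0, 1.321, -0.067], TCP at [0.247, -0.492, 0.205] pointing down, gripper open.
Joint ranges: [-3.03, 3.03], [-0.79, 2.21], [0.23, 2.52], [-1.04, 4.18], [0, 3.07], [-2.55, 2.55]. Speed limits (rad/s): [2.22, 2.22, 2.57, 3.14, 3.14, 3.14].

### API

Orientations are given as [roll, pitch, yaw] about the fixed x, y, z axes, in that order (R = Rz(yaw) Ry(pitch) Rx(roll)).
In Python, from station import ctrl gives the robot as it stands.
- The arm moves only by the shell command python3 -m pendant 'ROWS' [OPENING] [FORCE]. ROWS is JSON, a list of rows, each a list of 2 entries, a list of its own where there are three numbers: the shift along the world's x, y, z in cm, then the turn about the world's z in rad. A call has 1 to 20 rows; each row shifts and turns the commanded pose from where the row before left it; what a row does not reach is not made up. A row lasts 1/12 s, in which the tool goes at most 41.7 mm and 7.16 degrees, less where a joint would pass 70% of its speed; a pose out of reach is approached as far as the arm can. A call is refused whole if a number of a shift passes 4.17 or a number of a turn 0.125, either way. A call with a gripper value outside its range is refused whole. OPENING is the opening, from 0 (shut) to 1 (fully open), set as the call begins (- or left out, the last holds). The fingers move at their own pace and stop on an object; FORCE is the grip in N (left out, the last holds). Time passes only in rows, so rows that do not move let the fingers close. It gives the time, the measured TCP pose, the force, the opening and the grip force at its end, in the units of the state.
- ctrl.get_obs(): the state, without advancing time (a new reading comes with each control period).
- ctrl.camera(name): name is "scene" or "top" or "wrist"; returns a dict with "color" (400x640x3 uint8, red, green, blue), "intrinsics" (3x3 intrinsics, pixels), "camera_from_world" (4x4, takes a point from world to camera coordinates). Camera axes: x right, y down, z forward; pixel columns grow to the right and rows downward; lengths in m; the calibration is good to about 2 mm. A picture is of the moment at which its call begins. There is no depth.
- ctrl.hand_in(): hands the job in; it is judged then, once.
The state is a dict: "time_s": time; "qpos": joint angles; "joint_vel": joint speeds; "tau": joint torques, N m; "ee_pos": TCP position; "eef_rot": TCP orientation; "force": force on the tool from outside, world axes, zero at the start; "moment": the same for the moment, N m; "grip_width": finger opening in m; "grip_force": force on a finger pad.
Only numpy, scipy, OpenCV 4.12 (cv2) and the standard library are available. Lean on these libraries where they do the work, as an engineer would, in place of code of your own. Each camera call takes 0.05 s, during which the arm holds its last target. There are 200 camera calls.

## Working session

There is one attempt and no reset: what is moved stays moved. The work goes in short steps, Python scripts to look and compute and a shell command to move; the robot and the scene stay as the last step left them, time stands still between calls to the robot, and variables do not carry over. Pictures are saved under pics/ and viewed, at most 10 in all, crops included, and the job is handed in when it is done.

```bash
mkdir -p pics; ls; cat > h.py <<'E'
import numpy as np, cv2
from station import ctrl
def cam(n,f=None):
    c=ctrl.camera(n)
    if f: cv2.imwrite(f,c["color"][:,:,::-1])
    return np.array(c["intrinsics"]),np.array(c["camera_from_world"]),c["color"]
def ray(K,T,u,v,z):
    d=T[:3,:3].T@np.linalg.inv(K)@[u,v,1]; o=-T[:3,:3].T@T[:3,3]
    return o+d*(z-o[2])/d[2]
def proj(K,T,p):
    q=K@(T[:3,:3]@np.array(p,float).T+T[:3,3:4]); return (q[:2]/q[2]).T
E
python3 - <<'E'
from h import *
for n in("scene","top"):
    K,T,c=cam(n,f"pics/{n}0.png"); np.savez(f"{n}0.npz",K=K,T=T,c=c); print(n,K.round(1).tolist(),(-T[:3,:3].T@T[:3,3]).round(3),T[:3,:3].round(3).tolist())
o=ctrl.get_obs();print(o)
E
```

```text
pics
scene [[506.6, 0.0, 319.6], [0.0, 506.6, 202.3], [0.0, 0.0, 1.0]] [-0.735  0.798  0.867] [[-0.523, -0.852, 0.003], [-0.395, 0.239, -0.887], [0.755, -0.465, -0.462]]
top [[416.7, 0.0, 319.6], [0.0, 416.7, 206.4], [0.0, 0.0, 1.0]] [ 0.116 -0.027  1.538] [[0.033, -0.999, 0.004], [-0.951, -0.032, -0.307], [0.307, 0.007, -0.952]]
{'time_s': 0.1, 'qpos': array([-1.17260780e+00,  3.00417763e-01,  1.52152171e+00, -4.02054571e-05,
        1.32067759e+00, -6.65983063e-02]), 'joint_vel': array([ 0.00161258, -0.00116834, -0.00212103,  0.00088857,  0.00017966,
       -0.00046606]), 'tau': array([ 1.08322183e-03, -5.32642686e+01, -3.53283691e+01,  7.09553668e-02,
        2.34595587e-02, -5.44158945e-05]), 'ee_pos': array([ 0.24642635, -0.49144574,  0.20494069]), 'eef_rot': array([-3.14056792e+00, -2.93161109e-05,  4.64796789e-01]), 'force': array([-0.35934924, -0.20741189,  0.3732281 ]), 'moment': array([-0.05863438, -0.04056749,  0.01251878]), 'grip_force': 0.0, 'grip_width': 0.0939796561632798}
```

View pics/scene0.png

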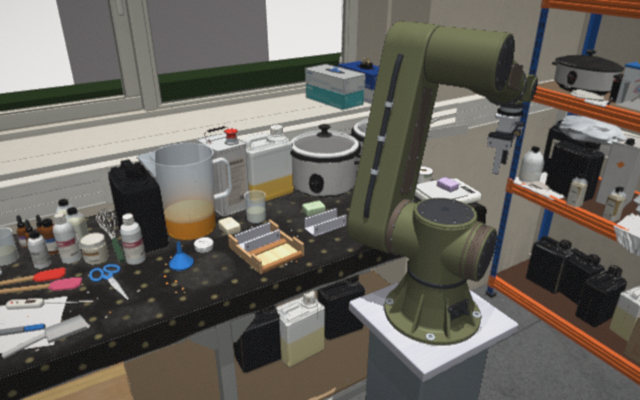

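```bash
python3 -c "
import cv2
a=cv2.imread('pics/top0.png');cv2.imwrite('pics/top0c.png',cv2.resize(a[60:360,120:520],(800,600),interpolation=cv2.INTER_CUBIC))"
```

```text
(no output)
```

View pics/top0c.png

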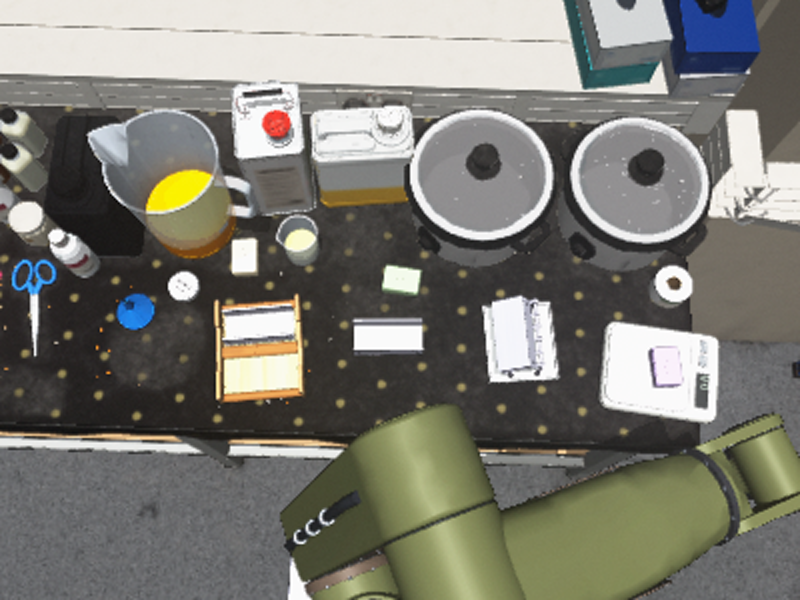

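The scene view shows the tray left of mould_b with the rack on the right. In the top crop (2x, offset 120,60), the tray is at about (258,348), mould_b at (388,336), mould_c at (515,335) on the rack and green soap at (402,280). I'll convert these roughly, then look closer with the wrist camera.

```bash
python3 - <<'E'
from h import *
d=np.load("top0.npz");K,T=d["K"],d["T"]
for n,u,v,z in [("tray tl",216,303,.04),("tr",298,297,.04),("br",302,396,.04),("bl",217,400,.04),("bTL",354,319,.04),("bTR",422,319,.04),("bBR",423,352,.04),("bBL",354,354,.04),("soapg",402,280,.027),("rackTL",485,306,.012),("rackTR",548,300,.012),("rackBR",556,376,.012),("rackBL",490,382,.012),("c",515,335,.09),("beaker",298,240,.05),("tin",183,286,.02),("cream",243,257,.027)]:
    print(n,ray(K,T,u/2+120,v/2+60,z).round(3))
o=ctrl.get_obs()
E
```

```text
tray tl [0.567 0.327 0.04 ]
tr [0.584 0.174 0.04 ]
br [0.396 0.154 0.04 ]
bl [0.383 0.307 0.04 ]
bTL [0.544 0.066 0.04 ]
bTR [ 0.549 -0.061  0.04 ]
bBR [ 0.485 -0.064  0.04 ]
bBL [0.477 0.063 0.04 ]
soapg [ 0.629 -0.021  0.027]
rackTL [ 0.587 -0.181  0.012]
rackTR [ 0.603 -0.302  0.012]
rackBR [ 0.455 -0.314  0.012]
rackBL [ 0.439 -0.191  0.012]
c [ 0.51  -0.227  0.09 ]
beaker [0.695 0.181 0.05 ]
tin [0.605 0.399 0.02 ]
cream [0.665 0.288 0.027]
```

```bash
python3 -m pendant '[[[2.7,2.5,0.8],-0.037],[[2.7,2.5,0.8],-0.037],[[2.7,2.5,0.8],-0.037],[[2.7,2.5,0.8],-0.037],[[2.7,2.5,0.8],-0.037],[[2.7,2.5,0.8],-0.037],[[2.7,2.5,0.8],-0.037],[[2.7,2.5,0.8],-0.037],[[2.7,2.5,0.8],-0.037],[[2.7,2.5,0.8],-0.037],[[0,0,0],0],[[0,0,0],0]]'
python3 - <<'E'
from h import *
K,T,c=cam("wrist","pics/w1.png"); np.savez("w1.npz",K=K,T=T); print(K.round(1).tolist(),(-T[:3,:3].T@T[:3,3]).round(3),T[:3,:3].round(3).tolist())
E
```

```text
time_s: 1.1
ee_pos: [0.5174, -0.2404, 0.2851]
eef_rot: [-3.141, 0.0, 0.098]
force: [-0.5, -0.7, -0.2]
grip_width: 0.0938
grip_force: 0.0
[[316.0, 0.0, 318.8], [0.0, 316.0, 200.6], [0.0, 0.0, 1.0]] [ 0.597 -0.232  0.464] [[0.099, -0.995, -0.0], [-0.956, -0.095, 0.277], [-0.275, -0.027, -0.961]]
```

View pics/w1.png

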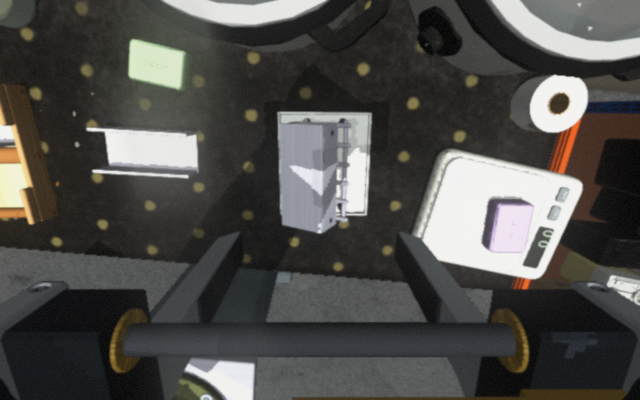

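```bash
python3 -c "
import cv2
a=cv2.imread('pics/w1.png');cv2.imwrite('pics/w1c.png',cv2.resize(a[95:245,80:390],None,fx=2.58,fy=2.58,interpolation=cv2.INTER_CUBIC)[:, :800])"
```

```text
(no output)
```

View pics/w1c.png

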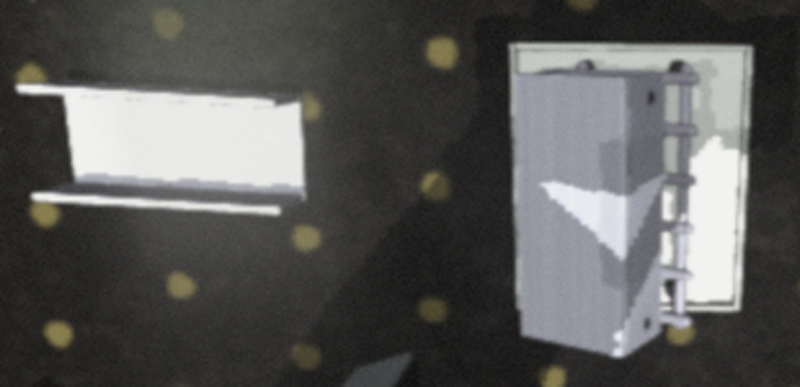

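The crop shows mould_c on six wires with a crossbar about 10 mm outside its high flange (wires at crop x 662-692). Its web corners are at (517,75), (627,76), (614,356) and (521,333). Mould_b's flange tips run (17,88)-(274,103) and (33,198)-(279,211). I'll fit models to these.

```bash
cat >> h.py <<'E'
from scipy.optimize import least_squares
from scipy.spatial.transform import Rotation as Ro
def fit(K,T,pts,uv,x0,f):
    # f(params)->R,t ; pts local
    pts=np.array(pts,float);uv=np.array(uv,float)
    def r(x):
        R,t=f(x);return (proj(K,T,pts@R.T+t)-uv).ravel()
    s=least_squares(r,x0,loss="soft_l1");return s.x,r(s.x).reshape(-1,2)
def pose4(x,roll=0): return Ro.from_euler("z",x[3]).as_matrix()@Ro.from_euler("x",roll).as_matrix(),np.array(x[:3])
E
python3 - <<'E'
from h import *
d=np.load("w1.npz");K,T=d["K"],d["T"]
px=lambda a:np.array(a)/2.58+[80,95]
P=[(.065,.03,0),(.065,-.03,0),(-.065,-.03,0),(-.065,.03,0),(-.065,-.03,-.04)]
for rr in(-np.pi/6,):
  x,r=fit(K,T,P,px([(517,75),(627,76),(614,356),(521,333),(660,325)]),[.51,-.23,.09,.1],lambda x:pose4(x,rr));print("c",x.round(4),r.round(1).tolist())
P=[(.03,.065,.04),(.03,-.065,.04),(-.03,.065,.04),(-.03,-.065,.04)]
x,r=fit(K,T,P,px([(17,87),(275,100),(33,200),(279,214)]),[.51,0,.0],lambda x:pose4([x[0],x[1],0,x[2]]));print("b",x.round(4),r.round(1).tolist())
q=px([(510,44),(752,46),(741,310)])
for p in q: print("rack",ray(K,T,*p,.012).round(4))
for p in px([(694,78),(691,131),(692,181),(690,229),(690,275),(690,325),(683,80),(683,310)]): print("wire ends",ray(K,T,*p,.075).round(4))
E
```

```text
c [ 0.5131 -0.2177  0.082   0.0831] [[-0.4, -0.7], [-0.2, 0.8], [2.9, -0.5], [-0.1, -0.6], [-0.3, 2.1]]
b [0.5162 0.0025 0.0416] [[-0.1, -0.8], [-0.4, -0.1], [0.1, 0.4], [0.6, 0.4]]
rack [ 0.5877 -0.1759  0.012 ]
rack [ 0.5994 -0.3047  0.012 ]
rack [ 0.4514 -0.3198  0.012 ]
wire ends [ 0.5821 -0.2698  0.075 ]
wire ends [ 0.5578 -0.2714  0.075 ]
wire ends [ 0.5341 -0.2749  0.075 ]
wire ends [ 0.5105 -0.2768  0.075 ]
wire ends [ 0.4873 -0.2797  0.075 ]
wire ends [ 0.4611 -0.283   0.075 ]
wire ends [ 0.5807 -0.2648  0.075 ]
wire ends [ 0.4687 -0.2785  0.075 ]
```

```bash
python3 -m pendant '[[[0,2.4,0],0.122],[[0,2.4,0],0.122],[[0,2.4,0],0.122],[[0,2.4,0],0.122],[[0,2.4,0],0.122],[[0,2.4,0],0.122],[[0,2.4,0],0.122],[[0,2.4,0],0.122],[[0,2.4,0],0.122],[[0,2.4,0],0.122],[[0,0,0],0.122],[[0,0,0],0.122],[[0,0,0],0],[[0,0,0],0]]'
python3 - <<'E'
from h import *
K,T,c=cam("wrist","pics/w2.png"); np.savez("w2.npz",K=K,T=T); print((-T[:3,:3].T@T[:3,3]).round(3))
E
```

```text
time_s: 2.32
ee_pos: [0.5162, -0.0026, 0.2852]
eef_rot: [-3.141, 0.0, 1.554]
force: [0.6, 0.1, 0.5]
grip_width: 0.0939
grip_force: 0.0
[0.516 0.078 0.464]
```

View pics/w2.png

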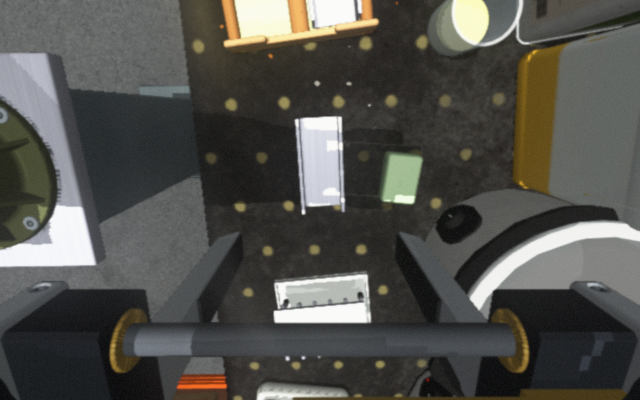

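Mould_b's tip corners are at about (295,119), (342,117), (302,213) and (345,211). The green soap is at (402,178), clear of the fingers.

```bash
python3 - <<'E'
from h import *
d=np.load("w2.npz");K,T=d["K"],d["T"]
P=[(-.03,.065,.04),(.03,.065,.04),(-.03,-.065,.04),(.03,-.065,.04)]
x,r=fit(K,T,P,[(295,119),(342,117),(302,213),(345,211)],[.51,0,.0],lambda x:pose4([x[0],x[1],0,x[2]]));print("b",x.round(4),r.round(1).tolist())
E
python3 -m pendant '[[[0,0.05,-3.9],0.02],[[0,0.1,-3.9],0.02],[[0,0.1,-3.9],0],[[0,0.1,-3.9],0],[[0,0.05,-3.9],0],[[0,0,-3],0],[[0,0,-2],0],[[0,0,0],0],[[0,0,0],0]]'
```

```text
b [0.5182 0.0038 0.0371] [[0.5, -0.2], [-0.4, -0.7], [0.2, 0.6], [-0.3, 0.5]]
time_s: 3.12
ee_pos: [0.5163, 0.0019, 0.0404]
eef_rot: [-3.14, -0.0, 1.596]
force: [-0.0, -0.2, 0.7]
grip_width: 0.094
grip_force: 0.0
```

```bash
python3 -m pendant '[[[0.1,0.1,-1.3],0.012],[[0,0,-1.2],0],[[0,0,0],0]]' && python3 -m pendant '[[[0,0,0],0],[[0,0,0],0],[[0,0,0],0],[[0,0,0],0],[[0,0,0],0],[[0,0,0],0]]' 0.4 20 && python3 -m pendant '[[[0,0,2],0],[[0,0,3],0],[[0,0,4],0],[[0,0,4],0],[[0,0,3],0],[[0,0,2],0],[[0,0,0],0]]'
```

```text
time_s: 3.37
ee_pos: [0.5172, 0.0032, 0.0148]
eef_rot: [-3.141, -0.0, 1.609]
force: [-0.4, 1.2, -0.7]
grip_width: 0.0941
grip_force: 0.0
time_s: 3.87
ee_pos: [0.5177, 0.0034, 0.0158]
eef_rot: [3.141, 0.0, 1.611]
force: [-1.9, -0.5, 2.6]
grip_width: 0.0601
grip_force: 20.0
time_s: 4.45
ee_pos: [0.5189, 0.0033, 0.1997]
eef_rot: [3.135, 0.001, 1.611]
force: [0.6, 0.4, -1.6]
grip_width: 0.0596
grip_force: 20.0
```

```bash
python3 -m pendant '[[[-1,2,0.5],0.01],[[-2,3,0.5],0.01],[[-2,3,0],0.01],[[-2,2,0],0.01],[[0,1,0],0],[[0,0,0],0],[[0,0,0],0]]'
python3 - <<'E'
from h import *
K,T,c=cam("wrist"); np.savez("w3.npz",K=K,T=T); print((-T[:3,:3].T@T[:3,3]).round(3))
cv2.imwrite("pics/w3c.png",cv2.resize(c[0:300,160:560,::-1],(800,600),interpolation=cv2.INTER_CUBIC))
E
```

```text
time_s: 5.03
ee_pos: [0.4476, 0.1133, 0.2047]
eef_rot: [-3.141, 0.0, 1.652]
force: [-0.4, 0.2, -2.2]
grip_width: 0.0597
grip_force: 20.0
[0.44  0.194 0.384]
```

View pics/w3c.png

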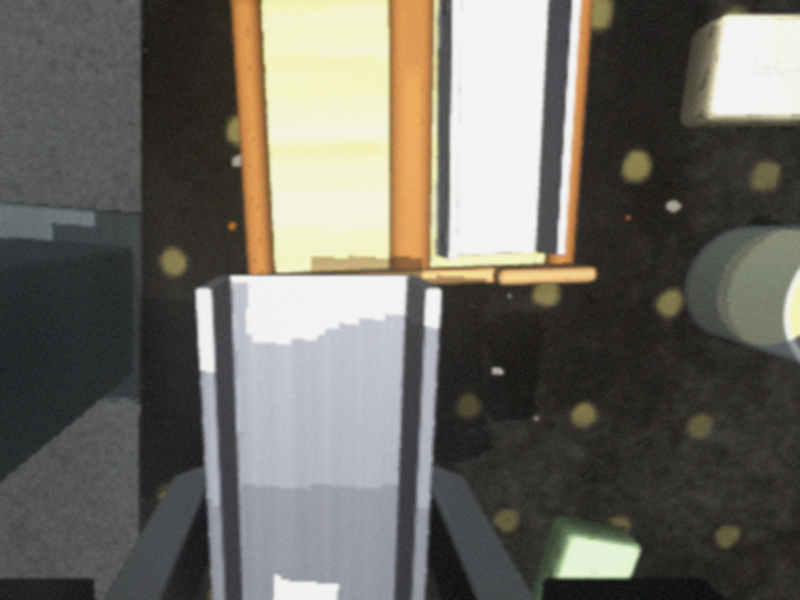

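The view shows the free bay between the beading edges at crop x≈266-277 on the left and 390 on the right, with the middle strip at 390-432. The near end board is at row ~272, and mould_a's near end is at row ~255.

```bash
python3 - <<'E'
from h import *
d=np.load("w3.npz");K,T=d["K"],d["T"]
# (u,v,z,axis,value)
L=[(262,10,.018,0,-.078),(273,260,.018,0,-.078),(390,10,.018,0,-.012),(390,250,.018,0,-.012),(432,10,.018,0,.012),(430,250,.018,0,.012),(232,10,.018,0,-.094),(248,260,.018,0,-.094),(592,10,.018,0,.094),(577,250,.018,0,.094)]
W=np.array([ray(K,T,u/2+160,v/2,z)[:2] for u,v,z,_,_ in L]);val=np.array([l[4] for l in L])
def r(x):
    c,s=np.cos(x[1]),np.sin(x[1]); return c*(W[:,0]-x[0])+s*(W[:,1]-.24)-val
s=least_squares(r,[.48,.08],loss="soft_l1",f_scale=.001);print(s.x.round(4),(r(s.x)*1e3).round(1))
for n,u,v,z in [("board corner right",596,272,.05),("a tip end",568,253,.048),("a web end",500,258,.012)]:
    p=ray(K,T,u/2+160,v/2,z)[:2]-[s.x[0],.24];c,q=np.cos(s.x[1]),np.sin(s.x[1]);print(n,(c*p[0]+q*p[1]).round(4),(-q*p[0]+c*p[1]).round(4))
E
```

```text
[0.4868 0.1138] [ 0.9  0.1  0.3  0.3 -2.3 -1.2  1.6  2.  -2.6 -0.5]
board corner right 0.0916 -0.071
a tip end 0.0771 -0.0611
a web end 0.0521 -0.0649
```

```bash
python3 -m pendant '[[[0,2,0],0.01],[[-0.2,3.5,-1],0.01],[[-0.2,3.5,-2.5],0.013],[[-0.15,2.25,-3],0],[[0,1,-2],0],[[0,0,0],0],[[0,0,0],0]]'
python3 - <<'E'
from h import *
K,T,c=cam("wrist"); np.savez("w4.npz",K=K,T=T); print((-T[:3,:3].T@T[:3,3]).round(3))
cv2.imwrite("pics/w4c.png",cv2.resize(c[0:300,160:560,::-1],(800,600),interpolation=cv2.INTER_CUBIC))
E
```

```text
time_s: 5.67
ee_pos: [0.4422, 0.2339, 0.1205]
eef_rot: [-3.139, 0.001, 1.684]
force: [-0.3, 0.2, -1.3]
grip_width: 0.0601
grip_force: 20.0
[0.432 0.315 0.3  ]
```

View pics/w4c.png

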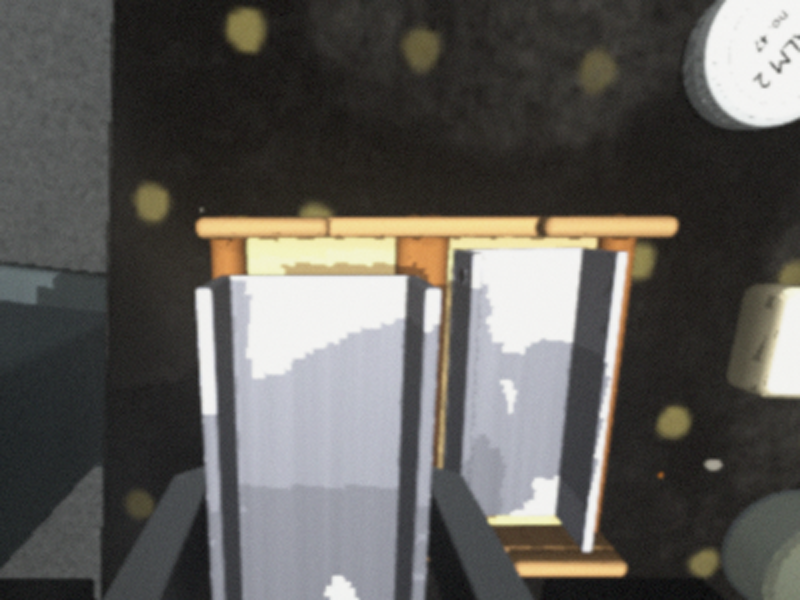

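```bash
python3 - <<'E'
from h import *
d=np.load("w4.npz");K,T=d["K"],d["T"]
L=[(197,227,.044,0,-.094),(678,226,.044,0,.094),(397,255,.018,0,-.012),(448,255,.018,0,.012),(247,255,.018,0,-.078),(260,216,.046,1,.079),(620,216,.046,1,.079),(260,237,.046,1,.071),(620,237,.046,1,.071),(440,217,.032,1,.079),(610,576,.046,1,-.079),(627,568,.044,0,.094)]
W=np.array([ray(K,T,u/2+160,v/2,z)[:2] for u,v,z,_,_ in L]);val=np.array([l[4] for l in L]);ax=[l[3] for l in L]
def r(x):
    c,s=np.cos(x[2]),np.sin(x[2]); p=W-x[:2]; q=np.stack([c*p[:,0]+s*p[:,1],-s*p[:,0]+c*p[:,1]],1)
    return q[range(len(L)),ax]-val
s=least_squares(r,[.48,.24,.08],loss="soft_l1",f_scale=.001);print(s.x.round(4),(r(s.x)*1e3).round(1))
x,y,a=s.x;print("bay",x-.045*np.cos(a),y-.045*np.sin(a))
for t,P,U in [("a",[(.03,.065,.04),(.03,-.065,.04),(-.03,.065,.04)],[(630,251),(594,550),(452,249)])]:
    p,e=fit(K,T,P,np.array(U)/2+[160,0],[.53,.245,.1],lambda x:pose4([x[0],x[1],.008,x[2]]));print(t,p.round(4),e.round(1).tolist())
# held mould from its far end
P=[(-.03,.065,.04),(.03,.065,.04),(-.026,.065,.004),(.026,.065,.004)]
p,e=fit(K,T,P,np.array([(197,290),(441,290),(232,277),(408,276)])/2+[160,0],[.442,.234,.106,.114],lambda x:pose4(x));print("held",p.round(4),e.round(1).tolist())
E
```

```text
[0.4869 0.2426 0.1165] [ 0.6 -0.2 -0.  -1.9  0.8  0.  -0.3  0.2 -0.2 -0.5  1.1 -0.1]
bay 0.44221834982645863 0.2374007684851935
a [0.5311 0.2489 0.1302] [[-0.9, -1.1], [-0.4, -0.1], [10.5, 1.2]]
held [0.4419 0.2336 0.1034 0.116 ] [[-0.1, -0.0], [0.5, -0.2], [0.3, -0.0], [-0.9, 0.3]]
```

```bash
python3 -m pendant '[[[0.03,0.38,0],0],[[0,0,-2],0.002],[[0,0,-3],0],[[0,0,-2.5],0],[[0,0,-1],0],[[0,0,-0.6],0],[[0,0,0],0],[[0,0,0],0]]'
```

```text
time_s: 6.38
ee_pos: [0.4433, 0.2387, 0.0316]
eef_rot: [3.14, -0.001, 1.685]
force: [-0.6, -0.2, -1.1]
grip_width: 0.0599
grip_force: 20.0
```

```bash
python3 -m pendant '[[[-0.07,-0.05,-0.2],0],[[0,0,-0.2],0],[[0,0,-0.15],0],[[0,0,-0.1],0],[[0,0,-0.1],0],[[0,0,0],0]]'
```

```text
time_s: 6.88
ee_pos: [0.4418, 0.2381, 0.0237]
eef_rot: [3.141, -0.0, 1.686]
force: [-5.9, -2.7, 13.2]
grip_width: 0.0599
grip_force: 20.0
```

```bash
python3 -m pendant '[[[0,0,0.05],0],[[0,0,0],0],[[0,0,0],0],[[0,0,0],0],[[0,0,0],0]]' 0.76 && python3 -m pendant '[[[0,0,2],0],[[0,0,4],0],[[0,0,4],0],[[0,0,4],0],[[0,0,2],0],[[0,0,0],0],[[0,0,0],0]]'
python3 - <<'E'
from h import *
K,T,c=cam("wrist"); np.savez("w5.npz",K=K,T=T); print((-T[:3,:3].T@T[:3,3]).round(3))
cv2.imwrite("pics/w5c.png",cv2.resize(c[100:400,160:560,::-1],(800,600),interpolation=cv2.INTER_CUBIC))
E
```

```text
time_s: 7.3
ee_pos: [0.4417, 0.238, 0.0232]
eef_rot: [-3.142, 0.0, 1.686]
force: [-0.3, -0.1, -0.8]
grip_width: 0.0713
grip_force: 0.0
time_s: 7.88
ee_pos: [0.4419, 0.2381, 0.1838]
eef_rot: [3.14, -0.001, 1.686]
force: [-0.1, -0.5, -1.1]
grip_width: 0.0712
grip_force: 0.0
[0.431 0.319 0.363]
```

View pics/w5c.png

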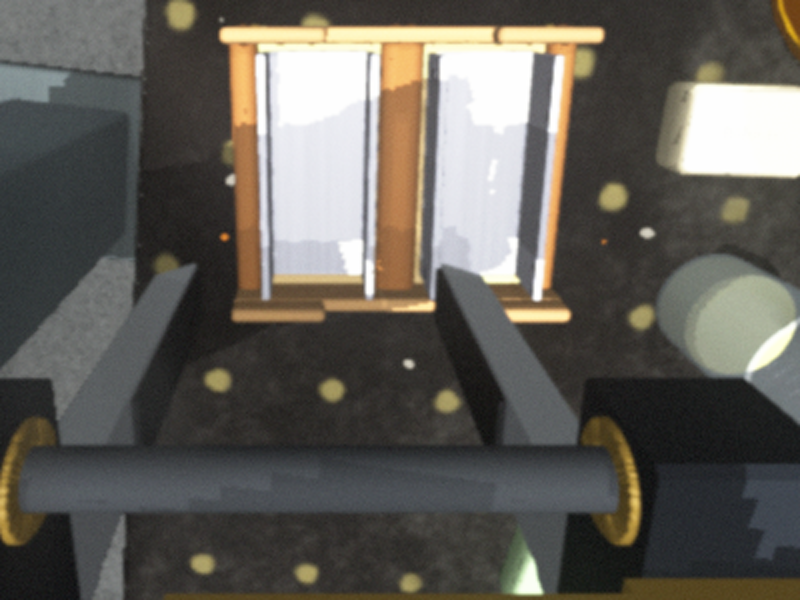

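Mould_b lies flat in the free bay: its tips run crop (256,54)-(263,299), and mould_a beside it is undisturbed. Next I'll hover over the rack.

```bash
python3 -m pendant '[[[0.5,-3,0.5],-0.115],[[0.5,-3.4,0.5],-0.115],[[0.5,-3.5,0],-0.115],[[0.5,-3.5,0],-0.115],[[0.5,-3.5,0],-0.115],[[0.5,-3.5,0],-0.115],[[0.5,-3.5,0],-0.115],[[0.5,-3.5,0],-0.115],[[0.5,-3.5,0],-0.115],[[0.5,-3.5,0],-0.115],[[0.5,-3.5,0],-0.115],[[0.5,-3.5,0],-0.115],[[0.5,-3.5,0],-0.115],[[0.7,-2.4,0],-0.105],[[0,0,0],0],[[0,0,0],0],[[0,0,0],0]]' 1 15
python3 - <<'E'
from h import *
K,T,c=cam("wrist"); np.savez("w6.npz",K=K,T=T); print((-T[:3,:3].T@T[:3,3]).round(3))
cv2.imwrite("pics/w6c.png",cv2.resize(c[60:285,190:490,::-1],(800,600),interpolation=cv2.INTER_CUBIC))
E
```

```text
time_s: 9.35
ee_pos: [0.5132, -0.2342, 0.1918]
eef_rot: [-3.14, 0.002, 0.088]
force: [-0.3, 0.1, -0.7]
grip_width: 0.0941
grip_force: 0.0
[ 0.593 -0.227  0.371]
```

View pics/w6c.png

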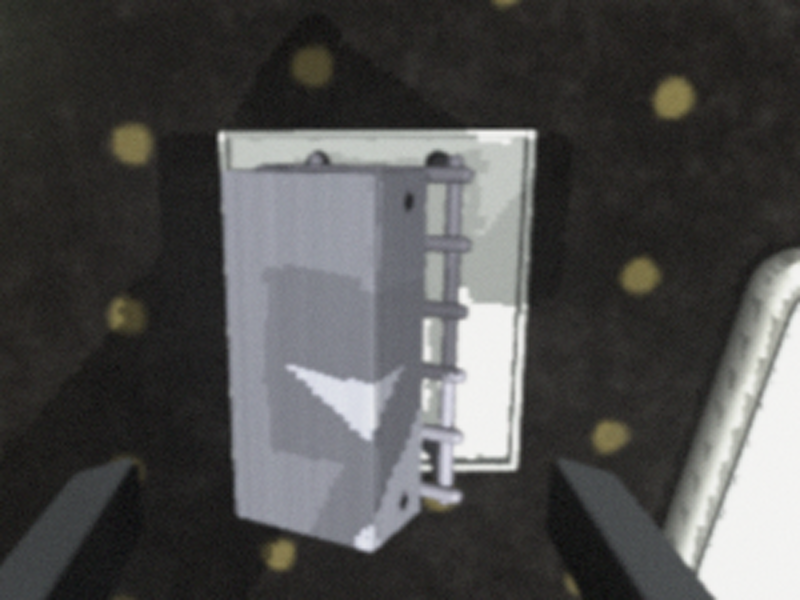

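Mould_c is clear here. Its web corners are at (222,168), (379,167), (371,551) and (237,517), the high flange tip edge runs (424,170)-(419,512), and the wire ends run (475,175) to (461,496). The crossbar lies beneath the wires.

```bash
python3 - <<'E'
from h import *
d=np.load("w6.npz");K,T=d["K"],d["T"]
px=lambda a:np.array(a)/2.6667+[190,60]
P=[(.065,.03,0),(.065,-.03,0),(-.065,-.03,0),(-.065,.03,0),(-.065,-.03,-.04),(.065,-.03,-.04)]
U=px([(223,168),(379,167),(371,551),(237,517),(419,512),(424,170)])
x,r=fit(K,T,P,U,[.51,-.23,.09,.1],lambda x:pose4(x,-np.pi/6));print("c",x.round(4),r.round(1).tolist())
R,t=pose4(x,-np.pi/6);Rz=Ro.from_euler("z",x[3]).as_matrix()
for p in px([(475,175),(471,243),(468,311),(466,376),(463,436),(461,496)]):
    q=(ray(K,T,*p,x[2]-.0115)-t)@Rz;print("wire end in mould yaw frame",q.round(4))
for c in(-.017,-.026): print(c,(t+Rz@[0,c,0]).round(4))
E
```

```text
c [ 0.5142 -0.2176  0.0884  0.0857] [[-0.3, 0.1], [-0.8, 2.2], [0.3, 0.6], [-0.8, -0.9], [0.4, -0.7], [2.5, -0.6]]
wire end in mould yaw frame [ 0.0632 -0.0603 -0.0115]
wire end in mould yaw frame [ 0.0402 -0.06   -0.0115]
wire end in mould yaw frame [ 0.0161 -0.06   -0.0115]
wire end in mould yaw frame [-0.0079 -0.0603 -0.0115]
wire end in mould yaw frame [-0.0311 -0.0602 -0.0115]
wire end in mould yaw frame [-0.0553 -0.0605 -0.0115]
-0.017 [ 0.5156 -0.2346  0.0884]
-0.026 [ 0.5164 -0.2435  0.0884]
```

```bash
python3 -m pendant '[[[0.2,0,-2],0],[[0,0,-3],0],[[0,0,-3],0],[[0,0,-1.5],0],[[0,0,-1],0],[[0,0,0],0],[[0,0,0],0]]' && python3 -m pendant '[[[0,0,-1],0],[[0,0,-1],0],[[0,0,-0.7],0],[[0,0,0],0]]'
```

```text
time_s: 9.98
ee_pos: [0.516, -0.2345, 0.0889]
eef_rot: [3.141, -0.0, 0.087]
force: [0.6, -0.4, 1.2]
grip_width: 0.0943
grip_force: 0.0
time_s: 10.32
ee_pos: [0.515, -0.2346, 0.0595]
eef_rot: [-3.14, 0.002, 0.086]
force: [0.3, 0.2, -0.3]
grip_width: 0.0941
grip_force: 0.0
```

```bash
python3 -m pendant '[[[0.02,-0.25,0],0],[[0.02,-0.25,0],0],[[0.02,-0.25,0],0],[[0.02,-0.25,0],0],[[0,0,0],0]]' && python3 -m pendant '[[[0,0,0],0],[[0,0,0],0],[[0,0,0],0],[[0,0,0],0],[[0,0,0],0]]' 0.5 15
```

```text
time_s: 10.73
ee_pos: [0.5165, -0.2421, 0.0619]
eef_rot: [-3.135, 0.001, 0.086]
force: [-3.9, 24.7, 12.8]
grip_width: 0.0939
grip_force: 12.5
time_s: 11.15
ee_pos: [0.5164, -0.2412, 0.0619]
eef_rot: [-3.135, 0.001, 0.086]
force: [-4.7, 29.3, 15.0]
grip_width: 0.0922
grip_force: 15.0
```

```bash
python3 -m pendant '[[[-0.04,0.5,0],0],[[0,0,-0.5],0],[[0,0,-0.4],0],[[0,0,0],0]]' 1 15 && python3 -m pendant '[[[0.02,-0.2,0.2],0],[[0.02,-0.2,0.2],0],[[0,0,0],0]]' && python3 -m pendant '[[[0.02,-0.2,0.2],0],[[0.02,-0.2,0.2],0],[[0,0,0],0]]'
```

```text
time_s: 11.48
ee_pos: [0.5157, -0.2403, 0.0513]
eef_rot: [-3.141, 0.001, 0.085]
force: [0.3, -0.3, 0.6]
grip_width: 0.0944
grip_force: 0.0
time_s: 11.73
ee_pos: [0.5166, -0.2446, 0.0567]
eef_rot: [3.141, -0.0, 0.085]
force: [0.0, 0.5, -0.6]
grip_width: 0.0942
grip_force: 0.6
time_s: 11.98
ee_pos: [0.5171, -0.2485, 0.0608]
eef_rot: [3.141, -0.001, 0.086]
force: [-0.1, 1.4, -1.7]
grip_width: 0.094
grip_force: 0.6
```

```bash
python3 -m pendant '[[[-0.02,0.2,0.15],0],[[0,0,0],0]]' 0.92 15 && python3 -m pendant '[[[-0.02,0.2,0.15],0],[[0,0,0],0]]' 0.84 && python3 -m pendant '[[[-0.02,0.2,0.1],0],[[0,0,0],0],[[0,0,0],0]]' 0.77
```

```text
time_s: 12.15
ee_pos: [0.5167, -0.2457, 0.062]
eef_rot: [-3.142, -0.0, 0.086]
force: [0.3, 3.6, -0.6]
grip_width: 0.087
grip_force: 1.4
time_s: 12.32
ee_pos: [0.5165, -0.2436, 0.0635]
eef_rot: [-3.142, -0.0, 0.086]
force: [0.8, 1.6, -0.4]
grip_width: 0.0797
grip_force: 1.1
time_s: 12.57
ee_pos: [0.5164, -0.2421, 0.0644]
eef_rot: [3.141, -0.0, 0.086]
force: [0.5, 1.2, -0.8]
grip_width: 0.0723
grip_force: 2.1
```

```bash
python3 -m pendant '[[[0,-0.1,0.1],0],[[0,0,0.1],0],[[0,0,0],0],[[0,0,0],0]]' 0.5 15
```

```text
time_s: 12.9
ee_pos: [0.5163, -0.2432, 0.0663]
eef_rot: [3.141, -0.0, 0.086]
force: [-0.3, -1.2, -2.4]
grip_width: 0.0702
grip_force: 15.0
```

```bash
python3 -m pendant '[[[0,0,0.3],0],[[0,0,0.5],0],[[0,0,1],0],[[0,0,1.5],0],[[0,0,0],0],[[0,0,0],0]]'
python3 - <<'E'
from h import *
K,T,c=cam("wrist"); np.savez("w7.npz",K=K,T=T)
K,T,s=cam("scene"); u,v=proj(K,T,[[.516,-.24,.09]])[0].astype(int);print(u,v)
a=cv2.resize(c[100:320,160:490,::-1],(480,320),interpolation=cv2.INTER_CUBIC)
v0,u0=max(v-40,0),max(u-50,0);b=cv2.resize(s[v0:v0+100,u0:u0+100,::-1],(320,320),interpolation=cv2.INTER_CUBIC)
cv2.imwrite("pics/w7.png",np.hstack([a,b]))
E
```

```text
time_s: 13.4
ee_pos: [0.5168, -0.2431, 0.1003]
eef_rot: [3.141, -0.002, 0.086]
force: [-0.5, 0.4, -3.2]
grip_width: 0.0699
grip_force: 15.0
384 187
```

View pics/w7.png

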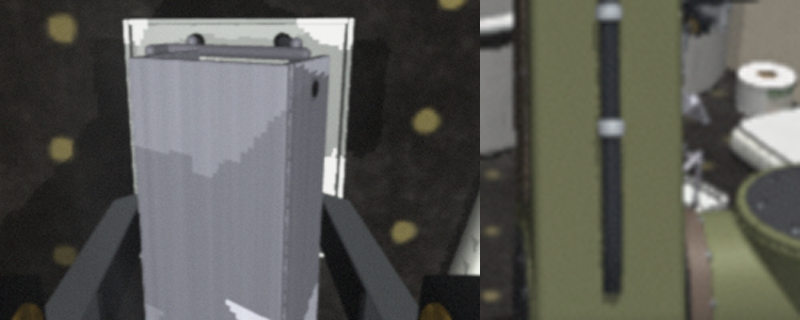

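The mould is lifted and held steadily in the picture, with only a sliver of the high flange showing (290-325). The 70 mm width means it is still tilted about 20°. I'll set it on the vacated worktop spot to level it.

```bash
python3 -m pendant '[[[0,0.5,2],0],[[0,1.5,1.5],0],[[0,2.5,0.5],0],[[0,3,0],0],[[0,3,0],0],[[0,3,0],0],[[0,3,0],0],[[0,3,0],0],[[0,2.5,0],0],[[0,1.5,-1],0],[[0,0.5,-2],0],[[0,0,-3],0],[[0,0,-2],0],[[0,0,-1],0],[[0,0,-0.5],0],[[0,0,0],0]]' && python3 -m pendant '[[[0,0,-0.6],0],[[0,0,-0.4],0],[[0,0,-0.3],0],[[0,0,0],0]]'
```

```text
time_s: 14.83
ee_pos: [0.516, -0.0031, 0.0436]
eef_rot: [-3.141, 0.001, 0.086]
force: [0.1, -0.5, -2.4]
grip_width: 0.0703
grip_force: 15.0
time_s: 15.17
ee_pos: [0.5162, -0.003, 0.031]
eef_rot: [-3.142, 0.0, 0.086]
force: [0.7, -0.5, -2.5]
grip_width: 0.0703
grip_force: 15.0
```

Reduce the grip to 5 N and step down, watching force and width.

```bash
for i in 1 2 3; do python3 -m pendant '[[[0,0,-0.2],0],[[0,0,-0.2],0],[[0,0,0],0]]' 0.5 6 | grep -E "ee_pos|force|width"; done
```

```text
ee_pos: [0.5162, -0.003, 0.0271]
force: [0.1, -0.0, -2.6]
grip_width: 0.0713
grip_force: 6.0
ee_pos: [0.5161, -0.003, 0.0228]
force: [0.9, 0.1, -1.9]
grip_width: 0.0709
grip_force: 6.0
ee_pos: [0.5161, -0.003, 0.0188]
force: [-0.3, -0.2, -2.4]
grip_width: 0.0711
grip_force: 6.0
```

```bash
for i in 1 2 3; do python3 -m pendant '[[[0,0,-0.2],0],[[0,0,-0.15],0],[[0,0,0],0]]' | grep -E "ee_pos|force|width"; done
```

```text
ee_pos: [0.5167, -0.0033, 0.016]
force: [-0.0, -3.1, 2.1]
grip_width: 0.0706
grip_force: 6.0
ee_pos: [0.5167, -0.0031, 0.0123]
force: [0.4, -2.9, 3.4]
grip_width: 0.0701
grip_force: 6.0
ee_pos: [0.5162, -0.0029, 0.0084]
force: [1.1, -1.9, 1.9]
grip_width: 0.0696
grip_force: 6.0
```

```bash
for i in 1 2; do python3 -m pendant '[[[0,0,-0.13],0],[[0,0,-0.1],0],[[0,0,0],0]]' - 4| grep -E "ee_pos|force|width"; done
```

```text
ee_pos: [0.516, -0.0028, 0.0061]
force: [0.4, -1.6, -0.0]
grip_width: 0.0685
grip_force: 4.0
ee_pos: [0.5161, -0.0029, 0.0038]
force: [0.8, -0.9, 0.0]
grip_width: 0.0678
grip_force: 4.0
```

```bash
python3 -m pendant '[[[0,0,0],0],[[0,0,0],0],[[0,0,0],0],[[0,0,0],0]]' 0.74; python3 -m pendant '[[[0,0,0.6],0],[[0,0,0.5],0],[[0,0,0],0],[[0,0,0],0]]' 0.8;python3 -m pendant '[[[0,0,0],0],[[0,0,0],0],[[0,0,0],0],[[0,0,0],0],[[0,0,0],0]]' 0.4 5
```

```text
time_s: 17.5
ee_pos: [0.5162, -0.0029, 0.0041]
eef_rot: [-3.141, 0.0, 0.086]
force: [0.4, -0.6, 0.2]
grip_width: 0.0698
grip_force: 0.4
time_s: 17.83
ee_pos: [0.5166, -0.003, 0.0157]
eef_rot: [3.141, -0.001, 0.086]
force: [-0.0, -0.1, -0.2]
grip_width: 0.0753
grip_force: 0.0
time_s: 18.25
ee_pos: [0.5164, -0.0031, 0.0152]
eef_rot: [3.141, -0.0, 0.086]
force: [1.0, -2.8, 2.0]
grip_width: 0.0601
grip_force: 5.0
```

```bash
python3 -m pendant '[[[0,0,0],0],[[0,0,1],0],[[0,0,2],0],[[0,0,3],0],[[0,0,4],0],[[0,0,3],0],[[0,0,0],0],[[0,0,0],0]]' 0.4 20
python3 - <<'E'
from h import *
K,T,c=cam("wrist"); cv2.imwrite("pics/w8.png",c[:,:,::-1])
o=ctrl.get_obs();p=np.array(o["ee_pos"]);a=o["eef_rot"][2];R=Ro.from_euler("z",a).as_matrix()
g=c.mean(2)
# web top plane, z = TCP + 25 mm; scan along mould long axis at three widths
s=np.arange(.045,.085,.001)
for w in(-.018,0,.018):
    P=p+np.array([[x,w,.0248] for x in s])@R.T
    uv=proj(K,T,P); val=cv2.remap(g.astype(np.float32),uv[:,0].astype(np.float32),uv[:,1].astype(np.float32),1).ravel()
    i=np.argmax(np.abs(np.diff(cv2.GaussianBlur(val.reshape(1,-1),(3,1),0).ravel())));print(w,"far end at",s[i].round(3),val[::4].round(0).astype(int).tolist())
t=np.arange(-.045,.045,.0015)
P=p+np.array([[.05,x,.0248] for x in t])@R.T;uv=proj(K,T,P);val=cv2.remap(g.astype(np.float32),uv[:,0].astype(np.float32),uv[:,1].astype(np.float32),1).ravel()
print(val.round(0).astype(int).tolist())
E
```

```text
time_s: 18.92
ee_pos: [0.5166, -0.0027, 0.1466]
eef_rot: [3.142, -0.002, 0.086]
force: [0.4, 0.2, -3.0]
grip_width: 0.0598
grip_force: 20.0
-0.018 far end at 0.083 [169, 169, 192, 194, 195, 191, 40, 39, 39, 44, 208]
0 far end at 0.066 [193, 195, 195, 194, 194, 192, 39, 40, 37, 40, 40]
0.018 far end at 0.066 [195, 193, 197, 199, 197, 192, 35, 38, 34, 34, 37]
[29, 25, 26, 26, 26, 29, 28, 28, 36, 55, 87, 197, 198, 193, 194, 195, 192, 193, 184, 183, 183, 195, 197, 192, 193, 191, 193, 194, 197, 196, 194, 193, 193, 195, 193, 193, 199, 200, 199, 196, 195, 195, 195, 199, 199, 193, 188, 192, 197, 194, 167, 42, 44, 38, 40, 35, 37, 45, 41, 42]
```

```bash
python3 -m pendant '[[[-0.2,1,0],0.123],[[-0.2,1.5,0],0.123],[[-0.2,2,0],0.123],[[-0.3,2,0],0.123],[[-0.3,2,0],0.123],[[-0.3,2,0],0.123],[[-0.3,2,0],0.123],[[-0.3,2,0],0.123],[[-0.3,2,0],0.123],[[-0.3,2,0],0.123],[[-0.2,2,0],0.123],[[-0.1,2,0],0.123],[[0,1.5,0],0.123],[[0,0.5,0],0],[[0,0,0],0],[[0,0,0],0]]'
```

```text
time_s: 20.3
ee_pos: [0.4858, 0.2414, 0.1441]
eef_rot: [-3.14, 0.001, 1.681]
force: [0.4, 0.2, -1.8]
grip_width: 0.0597
grip_force: 20.0
```

```bash
python3 - <<'E'
from h import *
K,T,c=cam("wrist"); cv2.imwrite("pics/w9.png",c[:,:,::-1])
g=c.mean(2).astype(np.float32);a=.1165;R=Ro.from_euler("z",a).as_matrix();t=np.array([.4869,.2426,0])
# x-profiles across tray at tip height near far end, y offset 50..62
for y in(.052,.060):
    s=np.arange(-.09,.09,.002);P=t+np.array([[x,y,.048] for x in s])@R.T;uv=proj(K,T,P).astype(np.float32)
    print(y,cv2.remap(g,uv[:,:1],uv[:,1:],1).ravel().round(0).astype(int).tolist())
E
```

```text
0.052 [49, 48, 53, 68, 128, 144, 151, 207, 235, 149, 82, 78, 82, 163, 189, 219, 240, 239, 239, 241, 241, 241, 243, 242, 242, 242, 242, 242, 243, 242, 243, 243, 242, 243, 243, 243, 243, 242, 244, 243, 243, 243, 243, 243, 243, 243, 243, 243, 243, 243, 243, 243, 243, 243, 243, 242, 243, 243, 243, 243, 243, 243, 242, 243, 243, 242, 243, 243, 243, 243, 237, 204, 197, 200, 198, 197, 124, 66, 65, 69, 178, 236, 193, 153, 146, 132, 85, 36, 42, 39]
0.06 [47, 51, 55, 69, 128, 145, 151, 197, 235, 161, 81, 78, 82, 155, 189, 229, 240, 240, 241, 240, 242, 240, 216, 167, 143, 170, 239, 242, 242, 243, 243, 243, 242, 243, 241, 207, 195, 115, 139, 155, 91, 88, 97, 98, 99, 100, 99, 99, 92, 81, 115, 112, 144, 196, 198, 209, 211, 206, 205, 206, 209, 204, 195, 160, 152, 169, 198, 239, 242, 243, 243, 243, 243, 243, 242, 240, 155, 75, 73, 75, 216, 240, 176, 155, 147, 129, 109, 120, 119, 118]
```

```bash
python3 -m pendant '[[[0,0.05,-2],0.005],[[0,0,-3],0],[[0,0,-2],0],[[0,0,-0.8],0],[[0,0,-0.4],0],[[0,0,0],0]]' && python3 -m pendant '[[[0,0,-0.5],0],[[0,0,-0.5],0],[[0,0,-0.5],0],[[0,0,0],0]]'
```

```text
time_s: 20.85
ee_pos: [0.4864, 0.2421, 0.0631]
eef_rot: [-3.141, 0.0, 1.688]
force: [0.8, -0.8, -2.6]
grip_width: 0.0598
grip_force: 20.0
time_s: 21.18
ee_pos: [0.486, 0.2424, 0.0475]
eef_rot: [-3.141, 0.0, 1.69]
force: [-0.7, -0.2, -2.8]
grip_width: 0.06
grip_force: 20.0
```

No contact yet, so the flanges are entering the channels. Continuing down.

```bash
python3 -m pendant '[[[0,0,-0.5],0],[[0,0,-0.5],0],[[0,0,-0.4],0],[[0,0,0],0]]' && python3 -m pendant '[[[0,0,-0.2],0],[[0,0,-0.2],0],[[0,0,-0.1],0],[[0,0,0],0]]'
```

```text
time_s: 21.52
ee_pos: [0.4858, 0.2423, 0.0331]
eef_rot: [-3.14, 0.0, 1.69]
force: [0.1, 0.3, -3.3]
grip_width: 0.0599
grip_force: 20.0
time_s: 21.85
ee_pos: [0.4862, 0.2425, 0.029]
eef_rot: [-3.141, 0.0, 1.69]
force: [0.1, 0.0, -1.7]
grip_width: 0.0597
grip_force: 20.0
```

```bash
python3 -m pendant '[[[0,0,-0.1],0],[[0,0,-0.1],0],[[0,0,0],0]]' && python3 -m pendant '[[[0,0,-0.05],0],[[0,0,0],0]]'
```

```text
time_s: 22.1
ee_pos: [0.4864, 0.2426, 0.0272]
eef_rot: [3.141, -0.0, 1.69]
force: [0.6, 0.5, -2.3]
grip_width: 0.0602
grip_force: 20.0
time_s: 22.27
ee_pos: [0.4864, 0.2426, 0.0272]
eef_rot: [3.141, -0.0, 1.69]
force: [-3.9, -1.4, 5.4]
grip_width: 0.06
grip_force: 20.0
```

Contact came at exactly the predicted height (TCP 0.027). Releasing gently and retreating straight up.

```bash
python3 -m pendant '[[[0,0,0],0],[[0,0,0],0],[[0,0,0],0],[[0,0,0],0]]' 0.76 && python3 -m pendant '[[[0,0,1],0],[[0,0,2],0],[[0,0,4],0],[[0,0,4],0],[[0,0,3],0],[[0,0,1],0],[[0,0,0],0],[[0,0,0],0]]'
python3 - <<'E'
from h import *
K,T,c=cam("wrist"); cv2.imwrite("pics/w10.png",c[:,:,::-1]);g=c.mean(2).astype(np.float32)
R=Ro.from_euler("z",.1165).as_matrix();t=np.array([.4869,.2426,0])
def prof(P): 
    uv=proj(K,T,t+np.array(P)@R.T).astype(np.float32);return cv2.remap(g,uv[:,:1],uv[:,1:],1).ravel().round(0).astype(int).tolist()
s=np.arange(-.04,.0401,.002)
for y in(.03,.055): print("x",y,prof([[x,y,.052] for x in s]))
print("y",prof([[0,y,.052] for y in np.arange(.05,.08,.002)]))
print(ctrl.get_obs()["force"].round(1))
E
```

```text
time_s: 22.6
ee_pos: [0.4864, 0.2426, 0.0267]
eef_rot: [3.141, -0.0, 1.69]
force: [0.3, 0.8, -0.4]
grip_width: 0.0715
grip_force: 0.0
time_s: 23.27
ee_pos: [0.4861, 0.2424, 0.1763]
eef_rot: [-3.141, 0.0, 1.69]
force: [0.3, -0.1, -0.4]
grip_width: 0.0717
grip_force: 0.0
x 0.03 [203, 202, 201, 203, 214, 243, 245, 246, 245, 246, 245, 245, 246, 242, 237, 234, 211, 210, 209, 207, 209, 206, 203, 205, 207, 207, 207, 206, 206, 207, 207, 205, 203, 209, 193, 208, 205, 204, 204, 203, 205]
x 0.055 [245, 245, 245, 245, 240, 245, 245, 245, 246, 246, 245, 245, 245, 245, 246, 245, 245, 245, 246, 246, 245, 245, 245, 245, 245, 245, 245, 245, 245, 245, 245, 246, 246, 245, 236, 236, 245, 245, 245, 245, 245]
y [245, 246, 246, 245, 245, 245, 246, 245, 240, 161, 148, 154, 206, 211, 185]
[-0.7  0.6  0.1]
```

```bash
python3 -c "
from station import ctrl
print(ctrl.hand_in())"
```

```text
the job is handed in; nothing more can be done
None
```

I set mould_b open-up in the free bay and nested mould_c open-down across both moulds, then handed the job in at about 23 s. The final wrist-camera measurements put mould_c 2 mm off centre at the right height, but the hand-in returned no verdict.

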